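# Make up a check load on the mended spring scale

### The arm

A 6-joint arm with a two-finger parallel gripper is mounted at the origin on the work surface. World frame = base frame: x ahead of the robot, y to its left, z up, the work surface at z = 0. Lengths are in m, angles in rad, forces in N, time in s.
With the tool pointing down it reaches from about 0.35 to 0.775 m from the base axis. Payload 5.5 kg.
Tool frame: the origin (TCP) lies at the very end of the fingers, on their centre line; the grasp point (between the pads) lies env.hold_point_z behind it (env.hold_point_z is the distance from the TCP to the grasp point, in m); z points along the fingers, y is the line along which they close (so a half turn about z gives the same grasp; the last joint's range is limited). The gripper opens to 85 mm and grips with 20 to 120 N. Pads are 22 mm wide; open, the fingers measure 114 mm over their backs; the gripper's body (76 mm by 85 mm) begins 54 mm behind the grasp point. The pads swing forward as they close: fully open they stand 13 mm farther back than shut.
Start: joints at [1.039, 0.313, 0.046, 1.304, 0, 1.431], TCP at [0.22, 0.531, 0.231] pointing down, gripper open.
Joint ranges: [-2.76, 2.76], [-0.86, 1.69], [-1.03, 1.26], [-2.2, 2.34], [-1.47, 1.5], [-3.14, 3.14]. Speed limits (rad/s): [2.57, 2.57, 3.14, 3.14, 3.14, 3.14].

### API

Orientations are given as a unit quaternion [w, x, y, z].
In Python, from workcell import env gives the robot as it stands.
- The arm moves only by the tool carry_out, never from a script. Its argument "steps" is a list of rows, each a list of 3 entries, a list of its own where there are three numbers: the turn, a rotation vector about the tool's x, y, z in degrees, then the shift along the tool's x, y, z in cm, then the closure in counts, from 0 (fully open) to 255 (shut). A call has exactly 8 rows; each row is the pose to reach, as a shift and turn from the pose commanded when the call began, along the tool's axes at that moment; what a row does not reach only later rows make up. A row lasts 1/8 s, in which the tool goes at most 62.5 mm and 10.7 degrees, less where a joint would pass 70% of its speed; a pose out of reach is approached as far as the arm can. A call with a gripper value outside its range is refused whole. The fingers move at their own pace and stop on an object; "force" is the grip in N (left out, the last holds). Time passes only in rows, so rows that repeat a pose let the fingers close, or fill a call up. It gives the time, the measured TCP pose, the force, the opening and the grip force at its end, in the units of the state.
- env.get_state(): the state, without advancing time (a new reading comes with each control period).
- env.read_camera(name): name is "scene" or "top" or "wrist"; returns (picture, depth): 420x560x3 uint8, red, green, blue; 420x560 float32, m along the optical axis (not along the pixel's ray), 0 where there is no reading.
- env.get_calibration(name): a dict with "fx", "fy", "cx", "cy" (pixels), "D" ([k1, k2, p1, p2, k3] as OpenCV has them; the pictures are not rectified), "origin" and "orientation" of the camera in the world. Camera axes: x right, y up, looking along -z (the intrinsics and any distortion apply to the point x, -y, -z); pixel columns grow to the right and rows downward; lengths in m; the calibration is good to about 2 mm. A picture is of the moment at which its call begins: read the wrist's pose just before it. get_calibration takes no time and is no camera call; for the wrist camera it gives the pose at the moment of the call.
- env.hand_in(): hands the job in; it is judged then, once.
The state is a dict: "clock": time; "joint_pos": joint angles; "qvel": joint speeds; "tau": joint torques, N m; "tcp_pos": TCP position; "orientation": TCP orientation; "wrist_force": force on the tool from outside, world axes, zero at the start; "ft_torque": the same for the moment, N m; "finger_gap": finger opening in m; "grip_force": force on a finger pad.
Only numpy, scipy, OpenCV 4.12 (cv2) and the standard library are available. Lean on these libraries where they do the work, as an engineer would, in place of code of your own. Each camera call takes 0.05 s, during which the arm holds its last target. There are 200 camera calls.

### The job

The mended spring scale has to be checked: thread the steel rings from the mat over the spindle on its pan, one at a time, until the pan's pointer comes to rest between the two bars of the clip on the gauge post. Set every ring down gently, lying flat on the stack, never force the pan down beyond the clip nor push the scale hard, leave the rings you do not need off the scale, and leave everything else on the table where it is.

Things in the scene. Friction and masses are not known exactly. Their poses are not given: they have to be found in the camera images.
- ring1: One of four like plain steel rings lying flat on the blue mat: outside diameter 50 mm, bore 17 mm, height 14 mm. Origin: centre of the underside, z along the bore. Its mass is hidden, somewhere from 0.16 to 0.23 kg, different for each.
- ring2: One of four like plain steel rings lying flat on the blue mat: outside diameter 50 mm, bore 17 mm, height 14 mm. Origin: centre of the underside, z along the bore. Its mass is hidden, somewhere from 0.16 to 0.23 kg, different for each.
- ring3: One of four like plain steel rings lying flat on the blue mat: outside diameter 50 mm, bore 17 mm, height 14 mm. Origin: centre of the underside, z along the bore. Its mass is hidden, somewhere from 0.16 to 0.23 kg, different for each.
- ring4: One of four like plain steel rings lying flat on the blue mat: outside diameter 50 mm, bore 17 mm, height 14 mm. Origin: centre of the underside, z along the bore. Its mass is hidden, somewhere from 0.16 to 0.23 kg, different for each.
- scale: Spring scale, fixed to the table: white housing 150 x 150 mm, top at 66 mm; a flat round aluminium pan, 110 mm across, stands over it. Origin: centre of the underside, z up. A thin gauge post, 130 mm high, stands 107 mm from the centre on the scale's +y side and carries the clip. Only the pan moves.
- pan_top (a point): Centre of the pan's upper face, 130 mm above the table when empty; it sinks with the pan. On the pan stands one plain steel spindle, 13 mm in diameter and 52 mm high above the pan's face, with its top edge bevelled 2 mm. The spindle stands fast on an eccentric foot: its axis is 7 mm off this centre, in a direction that differs each time and is not reported: look or feel for it (it stays there through the whole job). A ring drops over it with 2 mm play all round.
- pan (a joint): How far the pan has sunk, m: 0 empty, bottom stop at 0.055. Soft damped spring, about 175 N/m, so each ring sinks it by 9 to 13 mm and 1 N of push sinks it by 5.7 mm; it springs back up when let go.
- pointer (a point): Tip of the thin dark pointer (2 mm thick) fixed to the pan, 88 mm from the pan's centre on the scale's +y side; it moves straight down with the pan.
- mark (a point): Midpoint of the gap between the two horizontal bars of the C-shaped dark clip on the gauge post, straight below the pointer when the pan is empty (24 to 31 mm below). The gap is 16 mm high; the bars begin just beyond the pointer's tip. The pointer stands between the bars when it is within 8 mm above or below this point. Two or three rings bring it there.
- mat: Fixed flat blue mat, 250 x 250 mm and 3 mm thick, on which the rings lie, with at least 45 mm between them. Origin: centre of the underside. A bolt stands on its head at its centre (34 mm high, 23 mm across).
- bolt: Bystander: dark bolt standing on its head at the middle of the mat, 34 mm high, 23 mm across. Origin: centre of its underside.
- charger_brick: Bystander: black charger block 50 x 30 x 24 mm, lying between the mat and scale on the robot's side. Origin: centre of its underside.
- screwdriver: Bystander: screwdriver with blue handle, lying beyond the work area. Origin: underside.
- wrench: Bystander: steel wrench lying beyond the work area. Origin: underside.
There are look-alikes about, which are no part of the job. What is shaped like the ring1 but pink or purple is not meant.

How it is judged:
By the outcome, as a careful person would: the job done as asked, in the order asked, and still so for the second after the job is handed in, with the robot touching nothing.
It also fails if it takes over 72 s, if anything falls off the work surface, if the arm or the gripper's body presses on something with over 40 N, if the wrist force passes 120 N, or if a joint passes its speed limit or range.

## Working session

There is one attempt and no reset: what is moved stays moved. The work goes in short steps, Python scripts to look and compute and a tool call to move; the robot and the scene stay as the last step left them, time stands still between calls to the robot, and variables do not carry over. Pictures are saved under pics/ and viewed, at most 10 in all, crops included, and the job is handed in when it is done.

Besides the shell and the picture viewer there is one more tool, called after "Request:" as name(argument=value, ...) on one line, values as JSON. carry_out: Moves the arm, as the interface text tells. Its arguments: {"type":"object","properties":{"steps":{"type":"array","items":{"type":"array"}},"force":{"type":"number"}},"required":["steps"]}

```bash
mkdir -p pics; ls; cat > h.py <<'E'
import numpy as np, cv2
from scipy.spatial.transform import Rotation as R
from workcell import env
def rot(q): return R.from_quat([q[1],q[2],q[3],q[0]]).as_matrix()
def ray(c,uv):
    K=np.array([[c['fx'],0,c['cx']],[0,c['fy'],c['cy']],[0,0,1]])
    p=cv2.undistortPoints(np.array(uv,float).reshape(-1,1,2),K,np.array(c['D'],float)).reshape(-1,2)
    d=np.c_[p[:,0],-p[:,1],-np.ones(len(p))]
    return d@rot(c['orientation']).T
def onplane(c,uv,z):
    d=ray(c,uv);o=np.array(c['origin']);return o+d*((z-o[2])/d[:,2])[:,None]
def px(c,P):
    K=np.array([[c['fx'],0,c['cx']],[0,c['fy'],c['cy']],[0,0,1]])
    q=(np.array(P,float).reshape(-1,3)-c['origin'])@rot(c['orientation']); q=q*[1,-1,-1]
    return cv2.projectPoints(q,np.zeros(3),np.zeros(3),K,np.array(c['D'],float))[0].reshape(-1,2)
def look(n,f=None):
    c=env.get_calibration(n);im,d=env.read_camera(n)
    if f: cv2.imwrite('pics/'+f,im[:,:,::-1])
    return c,im,d
E
python3 - <<'E'
from h import *
for n in('scene','top'):
    c,im,d=look(n,n+'0.png');np.savez(n+'0.npz',im=im,d=d)
    print(n,c)
s=env.get_state();print(s,env.hold_point_z)
E
```

```text
pics
scene {'fx': 478.76747637304646, 'fy': 478.76747637304646, 'cx': 280.8366975950075, 'cy': 208.16349340619732, 'D': array([-0.08503425,  0.        ,  0.        ,  0.        ,  0.        ]), 'origin': array([ 1.0329138 , -0.71794981,  0.82877718]), 'orientation': array([0.87630015, 0.38855722, 0.12450345, 0.25616446])}
top {'fx': 475.8163844583275, 'fy': 475.8163844583275, 'cx': 285.2138775182171, 'cy': 210.8298726440916, 'D': array([-0.02459281,  0.        ,  0.        ,  0.        ,  0.        ]), 'origin': array([ 0.39182762, -0.06978001,  1.06623929]), 'orientation': array([-0.69481471, -0.05571454,  0.05753662,  0.71471529])}
{'clock': 0.1, 'joint_pos': array([ 1.03939730e+00,  3.13978268e-01,  4.50875068e-02,  1.30357244e+00,
       -4.65866689e-06,  1.43123348e+00]), 'qvel': array([-2.37100460e-03, -1.96052499e-03,  2.06820042e-03,  7.44201280e-05,
       -1.08331929e-03, -8.35104172e-04]), 'tau': array([ 2.62168338e-03, -4.81726170e+01,  2.99243993e+01,  1.27205194e-02,
       -7.40716519e-05, -1.11836377e-05]), 'tcp_pos': array([0.2193468 , 0.5310362 , 0.23046581]), 'orientation': array([-2.72187781e-04,  1.94667075e-01,  9.80869021e-01, -7.87742499e-04]), 'wrist_force': array([-0.78906425, -0.534581  ,  0.04618688]), 'ft_torque': array([-0.00602523, -0.00653806,  0.00979387]), 'grip_force': 0.0, 'finger_gap': 0.08540969063477108} 0.0187
```

View pics/top0.png

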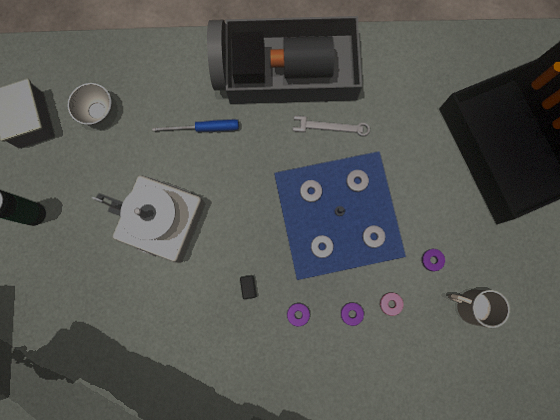

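View pics/scene0.png

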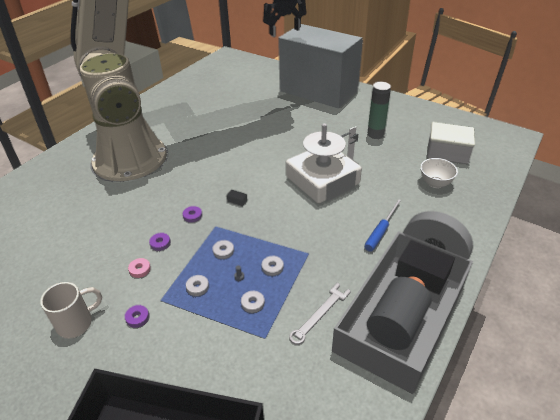

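Top view: the four grey rings lie at about (311,191), (358,181), (374,237) and (322,247), the bolt at (340,211), the scale pan at about (147,212), and its pointer and clip at about (105,200). The scene view shows the spindle tip at about (324,126).

```bash
cat > m.py <<'E'
from h import *
def rings(n,im,c):
    hsv=cv2.cvtColor(im,cv2.COLOR_RGB2HSV)
    mat=((hsv[...,0]>100)&(hsv[...,0]<125)&(hsv[...,1]>100)&(hsv[...,2]>50)).astype(np.uint8)
    cs,_=cv2.findContours(mat,0,2);k=max(cs,key=cv2.contourArea)
    hull=np.zeros_like(mat);cv2.fillPoly(hull,[cv2.convexHull(k)],1)
    g=((hsv[...,1]<70)&(hsv[...,2]>85)).astype(np.uint8)&cv2.erode(hull,np.ones((5,5)))
    cs,_=cv2.findContours(g,0,2);out=[]
    for q in cs:
        if cv2.contourArea(q)>100:
            (u,v),r=cv2.minEnclosingCircle(q);out.append((u,v,r))
    return out
E
python3 - <<'E'
from m import *
for n in('top','scene'):
    z=np.load(n+'0.npz');c=env.get_calibration(n)
    o=rings(n,z['im'],c)
    for u,v,r in o: print(n,round(u),round(v),round(r,1),onplane(c,[[u,v]],0.013)[0].round(4))
t=np.load('top0.npz');s=np.load('scene0.npz')
a=cv2.resize(t['im'][165:270,80:220],None,fx=4,fy=4,interpolation=2)
b=cv2.resize(s['im'][110:215,270:380],None,fx=4,fy=4,interpolation=2)
b=cv2.copyMakeBorder(b,0,0,0,0,0)
cv2.imwrite('pics/a.png',np.hstack([a[:, :400],b[:,:400]])[:,:,::-1])
# depth: pan points top
c=env.get_calibration('top')
v,u=np.mgrid[165:270,80:220];d=t['d'][165:270,80:220]
P=np.array(c['origin'])+ray(c,np.c_[u.ravel(),v.ravel()])*d.reshape(-1,1)
for lo,hi in((.122,.138),(.165,.19),(.05,.075)):
    m=(P[:,2]>lo)&(P[:,2]<hi);q=P[m]
    print(lo,m.sum(),q[:,:2].mean(0).round(4),q[:,2].mean().round(4),cv2.minEnclosingCircle(q[:,:2].astype(np.float32)))
    if lo==.05: print(cv2.minAreaRect(q[:,:2].astype(np.float32)))
E
```

```text
top 322 246 11.4 [ 0.4807 -0.1534  0.013 ]
top 374 236 11.4 [ 0.4999 -0.2707  0.013 ]
top 311 190 11.1 [ 0.6077 -0.1335  0.013 ]
top 357 179 11.2 [ 0.6298 -0.2405  0.013 ]
scene 252 302 12.3 [ 0.6327 -0.2416  0.013 ]
scene 197 285 11.9 [ 0.5043 -0.271   0.013 ]
scene 272 265 11.3 [ 0.6109 -0.1347  0.013 ]
scene 223 248 10.9 [ 0.4838 -0.1538  0.013 ]
0.122 2320 [0.5489 0.2028] 0.1289 ((0.5568228363990784, 0.23064620792865753), 0.0854438990354538)
0.165 52 [0.5431 0.2051] 0.1775 ((0.5428599119186401, 0.2062702476978302), 0.006567991338670254)
0.05 2659 [0.5376 0.1819] 0.0639 ((0.5506590604782104, 0.20607098937034607), 0.10644928365945816)
((0.5546914339065552, 0.21747444570064545), (0.18717806041240692, 0.15465539693832397), 67.99610137939453)
```

View pics/a.png

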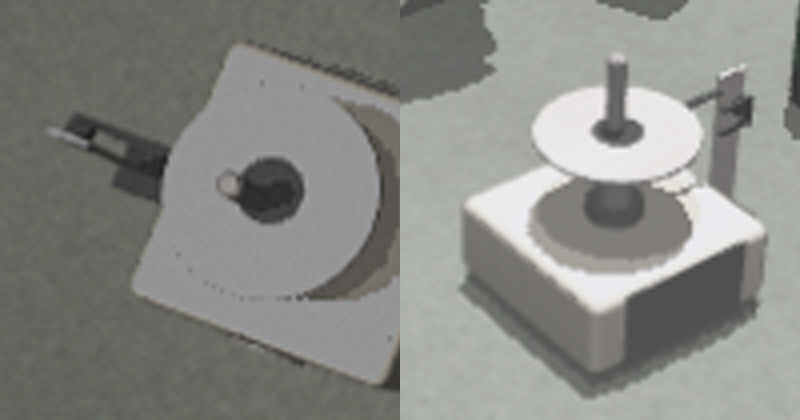

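Request:
carry_out(steps=[[[0,0,0],[-3,-1.3,-0.5],0],[[0,0,0],[-9,-3.8,-1.5],0],[[0,0,0],[-15,-6.3,-2.5],0],[[0,0,0],[-21,-8.8,-3.5],0],[[0,0,0],[-27,-11.3,-4.5],0],[[0,0,0],[-33,-13.8,-5.4],0],[[0,0,0],[-38.5,-16.2,-6.3],0],[[0,0,0],[-42.3,-17.7,-6.9],0]])

```text
clock: 1.1
tcp_pos: [0.5441, 0.2044, 0.3002]
orientation: [-0.0, 0.195, 0.981, -0.0]
wrist_force: [0.9, 1.3, 0.5]
finger_gap: 0.0849
grip_force: 0.0
```

```bash
python3 - <<'E'
from h import *
s=env.get_state();print(s['clock'],s['tcp_pos'],s['orientation'],s['joint_pos'])
c,im,d=look('wrist','w1.png');np.savez('w1.npz',im=im,d=d,**{k:np.array(v) for k,v in c.items()});print(c)
# top cam expected
c2=env.get_calibration('top')
print('tip pred px',px(c,[[.543,.2055,.18]]))
E
```

```text
1.1 [0.54410058 0.20441376 0.30022915] [-2.26639438e-04  1.95035197e-01  9.80796217e-01 -2.23666672e-05] [2.21224883e-01 3.19623790e-01 2.22163269e-01 1.47376829e+00
 1.42910806e-04 6.13811535e-01]
{'fx': 319.64827391442674, 'fy': 319.64827391442674, 'cx': 281.8758625852425, 'cy': 204.59266945155528, 'D': array([0.00827041, 0.        , 0.        , 0.        , 0.        ]), 'origin': array([0.46809291, 0.23573274, 0.44297877]), 'orientation': array([ 0.82053665, -0.13390796, -0.0896375 ,  0.54840987])}
tip pred px [[282.63298147 196.38054392]]
```

View pics/w1.png

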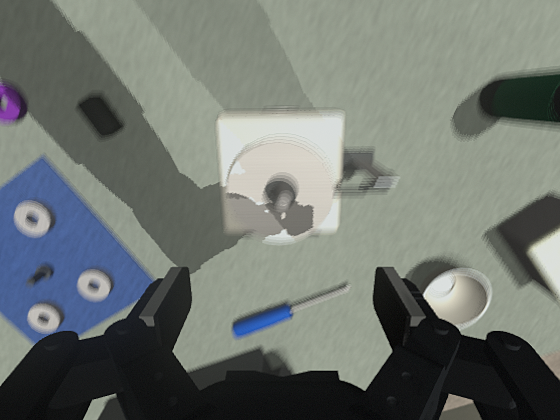

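The wrist view, slightly motion-blurred, shows the scale at about (280,175), with the spindle rising from around (285,195) and the pointer and clip to its right at (370,180). The rings on the mat are at left. I'll take a still frame and triangulate the tip.

```bash
python3 - <<'E'
from h import *
look('wrist')
s=env.get_state();print(s['tcp_pos'])
c,im,d=look('wrist');np.savez('w2.npz',im=im,d=d)
print('pred',px(c,[[.543,.206,.182],[.543,.206,.13]]))
cv2.imwrite('pics/w2.png',cv2.resize(im[130:250,200:340],None,fx=5,fy=5,interpolation=2)[:,:,::-1])
ct,cs=env.get_calibration('top'),env.get_calibration('scene')
print(onplane(ct,[[137.5,211.25]],.182),onplane(cs,[[323.8,125.5]],.182))
v,u=np.mgrid[100:260,180:420];q=d[100:260,180:420]
P=np.array(c['origin'])+ray(c,np.c_[u.ravel(),v.ravel()])*q.reshape(-1,1)
for lo,hi in((.145,.175),(.177,.19),(.125,.134)):
    m=(P[:,2]>lo)&(P[:,2]<hi)
    if m.sum(): print(lo,m.sum(),P[m].mean(0),cv2.minEnclosingCircle(P[m][:,:2].astype(np.float32)))
E
```

```text
[0.54666799 0.20231525 0.29976017]
pred [[284.34372904 193.1897075 ]
 [283.97277337 178.36393072]]
[[0.54183903 0.20448221 0.182     ]] [[0.55017765 0.19814321 0.182     ]]
0.145 116 [0.53922443 0.20889547 0.16087666] ((0.5435450077056885, 0.2074076235294342), 0.006528910249471664)
0.177 176 [0.54303331 0.20766305 0.18114952] ((0.5438076257705688, 0.20746536552906036), 0.0065393391996622086)
0.125 8874 [0.54707266 0.2058289  0.12986059] ((0.558961808681488, 0.2327253520488739), 0.08662649989128113)
```

View pics/w2.png

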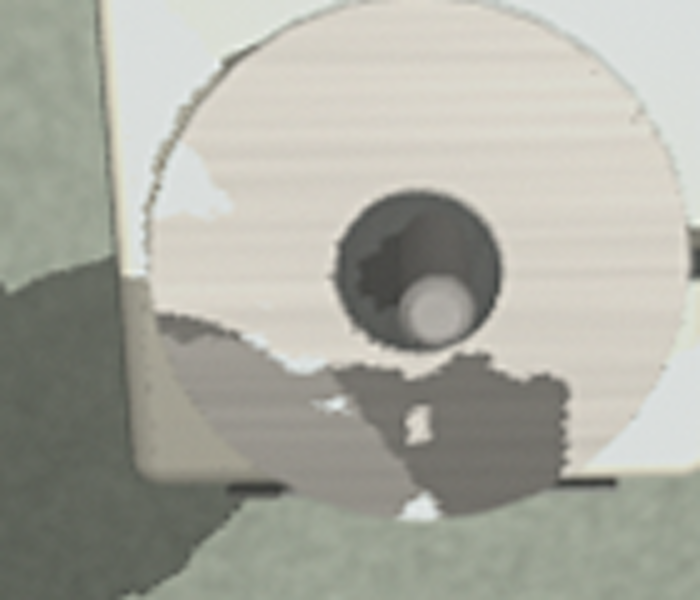

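Request:
carry_out(steps=[[[0,0,0],[-0.6,-3,0.5],0],[[0,0,0],[-1.9,-9,2],0],[[0,0,0],[-3.2,-15,5],0],[[0,0,0],[-4.5,-21,8],0],[[0,0,0],[-5.7,-26.5,11],0],[[0,0,0],[-6.8,-31.5,13.5],0],[[0,0,0],[-7.5,-34.7,14.7],0],[[0,0,0],[-7.6,-35.3,15],0]])

```text
clock: 2.25
tcp_pos: [0.4768, -0.1493, 0.1488]
orientation: [-0.001, 0.196, 0.981, 0.0]
wrist_force: [-0.3, 1.1, 0.7]
finger_gap: 0.0852
grip_force: 0.0
```

```bash
cat >> m.py <<'E'
def tgt(p,q,t):
    "shift in cm along tool axes from pose p,q to world t"
    return (rot(q).T@(np.array(t)-p)*100).round(2)
def wring(near,f=None,z=.017):
    look('wrist');s=env.get_state();c,im,d=look('wrist',f)
    v,u=np.mgrid[0:420,0:560]
    P=(np.array(c['origin'])+ray(c,np.c_[u.ravel(),v.ravel()])*d.reshape(-1,1))
    m=(np.abs(P[:,2]-z)<.0045)&(np.hypot(P[:,0]-near[0],P[:,1]-near[1])<.04)&(d.ravel()>0)
    q=P[m];(x,y),r=cv2.minEnclosingCircle(q[:,:2].astype(np.float32))
    print('tcp',s['clock'],s['tcp_pos'],'ring',x,y,r,m.sum(),q[:,2].mean())
    return s,(x,y)
E
python3 - <<'E'
from m import *
s,(x,y)=wring((.482,-.1535))
print(s['orientation'],tgt(s['tcp_pos'],s['orientation'],[x,y,.002]))
E
```

```text
tcp 2.3 [ 0.47711559 -0.14890848  0.14910543] ring 0.4805769622325897 -0.15264378488063812 0.0251151155680418 2010 0.01674249900940796
[-1.17542912e-03  1.95301459e-01  9.80742467e-01  4.14101520e-04] [-0.5  -0.22 14.71]
```

Request:
carry_out(steps=[[[0,0,0],[-0.2,-0.1,1],0],[[0,0,0],[-0.5,-0.2,4],0],[[0,0,0],[-0.5,-0.2,7],0],[[0,0,0],[-0.5,-0.2,10],0],[[0,0,0],[-0.5,-0.2,12.5],0],[[0,0,0],[-0.5,-0.2,14],0],[[0,0,0],[-0.5,-0.2,14.6],0],[[0,0,0],[-0.5,-0.2,14.6],0]])

```text
clock: 3.35
tcp_pos: [0.4826, -0.1524, 0.0045]
orientation: [0.0, 0.194, 0.981, 0.0]
wrist_force: [-0.3, 0.5, 0.2]
finger_gap: 0.0851
grip_force: 0.0
```

Request:
carry_out(steps=[[[0,0,0],[0,0,0],80],[[0,0,0],[0,0,0],140],[[0,0,0],[0,0,0],140],[[0,0,0],[0,0,0],140],[[0,0,0],[0,0,0],140],[[0,0,0],[0,0,0],140],[[0,0,0],[0,0,0],140],[[0,0,0],[0,0,0],140]], force=40)

```text
clock: 4.35
tcp_pos: [0.4829, -0.1531, 0.0055]
orientation: [0.001, 0.195, 0.981, -0.0]
wrist_force: [-1.7, 0.5, 6.2]
finger_gap: 0.0474
grip_force: 40.4
```

Request:
carry_out(steps=[[[0,0,0],[0,0,-0.5],140],[[0,0,0],[0,0,-2],140],[[0,0,0],[0,0,-5],140],[[0,0,0],[0,0,-9],140],[[0,0,0],[0,0,-14],140],[[0,0,0],[0,0,-19],140],[[0,0,0],[0,0,-22.5],140],[[0,0,0],[0,0,-23.5],140]])

```text
clock: 5.35
tcp_pos: [0.4833, -0.1532, 0.2424]
orientation: [0.002, 0.195, 0.981, -0.001]
wrist_force: [-0.1, -0.1, -2.9]
finger_gap: 0.0477
grip_force: 41.8
```

```bash
cat >> m.py <<'E'
def held(f=None):
    look('wrist');s=env.get_state();c,im,d=look('wrist')
    v,u=np.mgrid[0:420,0:560]
    P=(np.array(c['origin'])+ray(c,np.c_[u.ravel(),v.ravel()])*d.reshape(-1,1)-s['tcp_pos'])@rot(s['orientation'])
    m=(P[:,2]>-.03)&(P[:,2]<.01)&(np.hypot(P[:,0],P[:,1])<.034)&(d.ravel()>0)
    q=P[m];uu=u.ravel()[m];vv=v.ravel()[m]
    print('held tcp',s['clock'],s['tcp_pos'],s['wrist_force'],m.sum(),'z pct',np.percentile(q[:,2],[1,10,30,50,90]).round(4))
    t=q[np.abs(q[:,1])<.021]; print('x range',np.percentile(t[:,0],[0.5,99.5]).round(4),'y',np.percentile(q[:,1],[.5,99.5]).round(4),'px',uu.min(),uu.max(),vv.min(),vv.max())
    np.savez('held.npz',q=q,uu=uu,vv=vv)
    if f: cv2.imwrite('pics/'+f,cv2.resize(im[220:420,140:420],None,fx=2.8,fy=2.8,interpolation=2)[:,:,::-1])
    return s,c,im,d
E
python3 - <<'E'
from m import *
held('g1.png')
E
```

```text
held tcp 5.4 [ 0.48310277 -0.15308729  0.24190918] [ 1.21225417  0.07754073 -2.55253512] 9502 z pct [-0.029  -0.0193 -0.0117 -0.0113 -0.0076]
x range [-0.0213  0.0265] y [-0.0325  0.0324] px 201 362 220 326
```

View pics/g1.png

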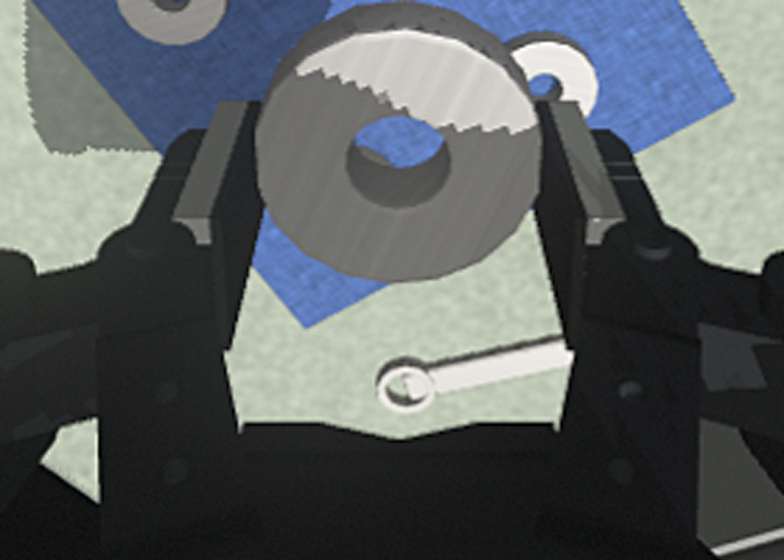

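The ring is held flat between the pads, its bore centred at about (398,160) in the crop. Now I'll fit its centre in the tool frame and work out the move to the spindle.

```bash
cat >> m.py <<'E'
def ringoff():
    q=np.load('held.npz')['q'];z0=np.median(q[np.abs(q[:,2]+.0115)<.004][:,2])
    t=q[(np.abs(q[:,2]-z0)<.001)&(np.abs(q[:,1])<.0235)&(q[:,0]<.035)]
    (x,y),r=cv2.minEnclosingCircle((t[:,:2]*1000).astype(np.float32))
    # bore: inner hole centre via nearest pts per angle
    a=np.arctan2(t[:,1]-y/1e3,t[:,0]-x/1e3);rr=np.hypot(t[:,1]-y/1e3,t[:,0]-x/1e3)
    e=np.array([t[k[np.argmin(rr[k])],:2] for k in (np.where((a>lo)&(a<=lo+.2))[0] for lo in np.arange(-3.1,3.0,.2)) if len(k)])
    (bx,by),br=cv2.fitEllipse((e*1000).astype(np.float32))[:2]
    print('z0',z0,'outer mm',x,y,r,'bore mm',bx,by,br)
    return bx/1e3,by/1e3,z0
SP=np.array([.5437,.2075])
def goto_sp(zt):
    s=env.get_state();o=ringoff();Rm=rot(s['orientation'])
    w=Rm@np.array([o[0],o[1],0]);t=np.r_[SP-w[:2],zt]
    print('tcp target',t,'shift',tgt(s['tcp_pos'],s['orientation'],t))
E
python3 - <<'E'
from m import *
goto_sp(.242)
E
```

```text
z0 -0.011224076637816601 outer mm 2.023556709289551 0.7059105038642883 25.4661922454834 bore mm 2.0648088455200195 -0.3030819892883301 (17.162799835205078, 17.554807662963867)
tcp target [0.54572407 0.20699165 0.242     ] shift [ 7.9  35.67 -0.21]
```

Request:
carry_out(steps=[[[0,0,0],[0.6,2.8,0],140],[[0,0,0],[2,9,0],140],[[0,0,0],[3.4,15.2,0],140],[[0,0,0],[4.8,21.4,0],140],[[0,0,0],[6,27,0],140],[[0,0,0],[7.1,32,0],140],[[0,0,0],[7.8,35,0],140],[[0,0,0],[7.9,35.7,0],140]])

```text
clock: 6.45
tcp_pos: [0.5444, 0.2092, 0.2365]
orientation: [-0.002, 0.193, 0.981, -0.001]
wrist_force: [0.2, -0.1, -1.4]
finger_gap: 0.0477
grip_force: 42.0
```

```bash
cat >> m.py <<'E'
def spindle(z=.182):
    "spindle tip seen past the held ring (wrist depth)"
    s,c,im,d=held()
    v,u=np.mgrid[0:420,0:560]
    P=(np.array(c['origin'])+ray(c,np.c_[u.ravel(),v.ravel()])*d.reshape(-1,1))
    m=(np.abs(P[:,2]-z)<.004)&(np.hypot(P[:,0]-SP[0],P[:,1]-SP[1])<.02)
    if m.sum()>5: print('spindle',m.sum(),cv2.minEnclosingCircle(P[m][:,:2].astype(np.float32)))
    else: print('no tip',m.sum())
E
python3 - <<'E'
from m import *
spindle();goto_sp(.19)
E
```

```text
held tcp 6.5 [0.54467923 0.20874422 0.23686793] [ 0.36875418  0.68904482 -1.60521851] 9476 z pct [-0.0289 -0.0191 -0.0117 -0.0112 -0.0075]
x range [-0.0213  0.0265] y [-0.0324  0.0324] px 202 363 220 326
spindle 39 ((0.5399912595748901, 0.20907482504844666), 0.004818847868591547)
z0 -0.011197395479141448 outer mm 1.831523060798645 0.9593966007232666 25.632932662963867 bore mm 2.0439248085021973 -0.25164538621902466 (17.429224014282227, 17.50468635559082)
tcp target [0.54568571 0.20695423 0.19      ] shift [-0.13 -0.01  4.73]
```

Request:
carry_out(steps=[[[0,0,0],[-0.1,0,1],140],[[0,0,0],[-0.1,0,2.5],140],[[0,0,0],[-0.1,0,4],140],[[0,0,0],[-0.1,0,4.8],140],[[0,0,0],[-0.1,0,5.2],140],[[0,0,0],[-0.1,0,5.6],140],[[0,0,0],[-0.1,0,6],140],[[0,0,0],[-0.1,0,6.2],140]])

```text
clock: 7.55
tcp_pos: [0.5465, 0.2071, 0.1773]
orientation: [0.0, 0.195, 0.981, 0.0]
wrist_force: [-0.1, -0.3, -2.5]
finger_gap: 0.0476
grip_force: 42.0
```

```bash
cat >> m.py <<'E'
def pan():
    "pan height, wrist + ring world bore position"
    s,c,im,d=held();v,u=np.mgrid[0:420,0:560]
    P=(np.array(c['origin'])+ray(c,np.c_[u.ravel(),v.ravel()])*d.reshape(-1,1))
    r=np.hypot(P[:,0]-.5475,P[:,1]-.2055)
    m=(r>.032)&(r<.05)&(P[:,2]>.08)&(P[:,2]<.14)&(d.ravel()>0)
    h,e=np.histogram(P[m][:,2],bins=60,range=(.08,.14));k=h.argmax();print('pan z',m.sum(),np.median(P[m&(abs(P[:,2]-e[k])<.003)][:,2]).round(4))
    o=ringoff();Rm=rot(s['orientation']);print('ring at',s['tcp_pos']+Rm@np.array([o[0],o[1],o[2]+.014]))
    m=(np.hypot(P[:,0]-SP[0],P[:,1]-SP[1])<.012)&(P[:,2]>s['tcp_pos'][2]+.014)&(P[:,2]<.19)&(d.ravel()>0)
    if m.sum(): print('tip',m.sum(),P[m].mean(0),P[m][:,2].max(),cv2.minEnclosingCircle(P[m][:,:2].astype(np.float32)))
    return im
E
python3 - <<'E'
from m import *
im=pan()
cv2.imwrite('pics/d1.png',cv2.resize(im[150:400,140:420],None,fx=2.2,fy=2.2)[:,:,::-1])
E
```

```text
held tcp 7.6 [0.54643447 0.20710449 0.17704452] [ 0.43836201  0.14292691 -2.27843199] 9852 z pct [-0.029  -0.0185 -0.0116 -0.0112 -0.0053]
x range [-0.0213  0.0265] y [-0.0322  0.0324] px 201 363 220 326
pan z 7013 0.1299
z0 -0.0112020557241494 outer mm 2.2416605949401855 1.1552611589431763 25.743356704711914 bore mm 2.0543317794799805 -0.2701382637023926 (17.17218017578125, 17.79196548461914)
ring at [0.54443235 0.20763924 0.17424679]
```

View pics/d1.png

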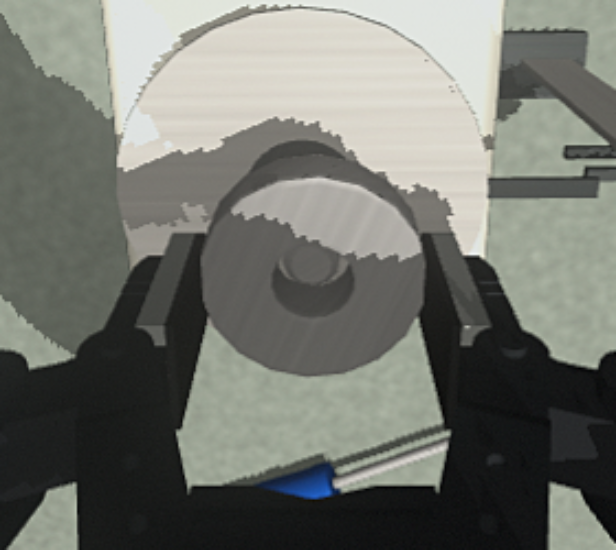

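The spindle tip is visible inside the bore at about (312,262) and the pan is still at 0.130, so the ring is threaded. Lower and release.

Request:
carry_out(steps=[[[0,0,0],[0,0,0.6],140],[[0,0,0],[0,0,1.4],140],[[0,0,0],[0,0,2.2],140],[[0,0,0],[0,0,3],140],[[0,0,0],[0,0,3.7],140],[[0,0,0],[0,0,4.3],140],[[0,0,0],[0,0,4.8],140],[[0,0,0],[0,0,5.1],140]])

```text
clock: 8.65
tcp_pos: [0.5464, 0.207, 0.1262]
orientation: [-0.0, 0.195, 0.981, 0.0]
wrist_force: [-0.7, 0.6, -0.7]
finger_gap: 0.0477
grip_force: 42.2
```

```bash
python3 - <<'E'
from m import *
im=pan()
E
```

```text
held tcp 8.7 [0.5463777  0.20703014 0.12587922] [-0.49295569 -0.02313815  0.18685474] 11936 z pct [-0.0291 -0.0205 -0.0116 -0.011   0.0028]
x range [-0.03   0.033] y [-0.0324  0.0325] px 201 363 204 326
pan z 11771 0.1232
z0 -0.01121741499276397 outer mm 1.8310627937316895 0.6721506714820862 25.514564514160156 bore mm -6.403774738311768 -0.8927432298660278 (17.610979080200195, 30.531383514404297)
ring at [0.55195452 0.20375964 0.12309516]
tip 2230 [0.54082602 0.20877871 0.16420477] 0.17663762662450427 ((0.5436668992042542, 0.20734961330890656), 0.007136387284845114)
```

Request:
carry_out(steps=[[[0,0,0],[0,0,0],120],[[0,0,0],[0,0,0],90],[[0,0,0],[0,0,0],50],[[0,0,0],[0,0,0],0],[[0,0,0],[0,0,0],0],[[0,0,0],[0,0,-0.5],0],[[0,0,0],[0,0,-2],0],[[0,0,0],[0,0,-5],0]])

```text
clock: 9.75
tcp_pos: [0.5458, 0.2069, 0.1766]
orientation: [-0.001, 0.195, 0.981, -0.0]
wrist_force: [0.1, 0.0, 0.5]
finger_gap: 0.0852
grip_force: 0.0
```

Request:
carry_out(steps=[[[0,0,0],[0,0,-3],0],[[0,0,0],[0,0,-6],0],[[0,0,0],[0,0,-8.5],0],[[0,0,0],[0,0,-9.5],0],[[0,0,0],[0,0,-9.5],0],[[0,0,0],[0,0,-9.5],0],[[0,0,0],[0,0,-9.5],0],[[0,0,0],[0,0,-9.5],0]])

```text
clock: 10.75
tcp_pos: [0.5462, 0.207, 0.2705]
orientation: [-0.001, 0.195, 0.981, -0.0]
wrist_force: [0.0, -0.4, 0.2]
finger_gap: 0.0854
grip_force: 0.0
```

```bash
cat >> m.py <<'E'
def scale():
    "pan & stack heights and pointer from all cameras"
    look('wrist');s=env.get_state();c,im,d=look('wrist');v,u=np.mgrid[0:420,0:560]
    P=(np.array(c['origin'])+ray(c,np.c_[u.ravel(),v.ravel()])*d.reshape(-1,1))
    ok=d.ravel()>0
    def mode(m):
        h,e=np.histogram(P[m][:,2],bins=100,range=(.06,.2));k=h.argmax();return np.median(P[m&(abs(P[:,2]-e[k])<.003)][:,2]).round(4)
    r=np.hypot(P[:,0]-SP[0],P[:,1]-SP[1]);rp=np.hypot(P[:,0]-.5475,P[:,1]-.2055)
    print(s['clock'],s['tcp_pos'],'pan z',mode(ok&(rp>.04)&(rp<.052)&(P[:,2]>.07)),'stack z',mode(ok&(r>.01)&(r<.022)&(P[:,2]>.07)))
    m=ok&(r>.01)&(r<.027);zt=mode(m);t=P[m&(abs(P[:,2]-zt)<.003)];print('ring c',cv2.minEnclosingCircle(t[:,:2].astype(np.float32)),'z spread',np.percentile(t[:,2],[2,98]))
    m=ok&(r<.012)&(P[:,2]>zt+.006);print('tip',m.sum(),P[m][:,2].max() if m.any() else None)
    return s,c,im,d,P
E
python3 - <<'E'
from m import *
s,c,im,d,P=scale();np.savez('s1.npz',im=im,P=P)
print(tgt(s['tcp_pos'],s['orientation'],[.630,-.241,.15]))
cv2.imwrite('pics/s1.png',cv2.resize(im[100:300,200:440],None,fx=3,fy=3,interpolation=2)[:,:,::-1])
E
```

```text
10.8 [0.54623861 0.20699868 0.27073796] pan z 0.1177 stack z 0.1318
ring c ((0.5445210933685303, 0.20745791494846344), 0.025020956993103027) z spread [0.12994339 0.1331748 ]
tip 3641 0.35930311886709504
[-24.86 -38.2   12.07]
```

View pics/s1.png

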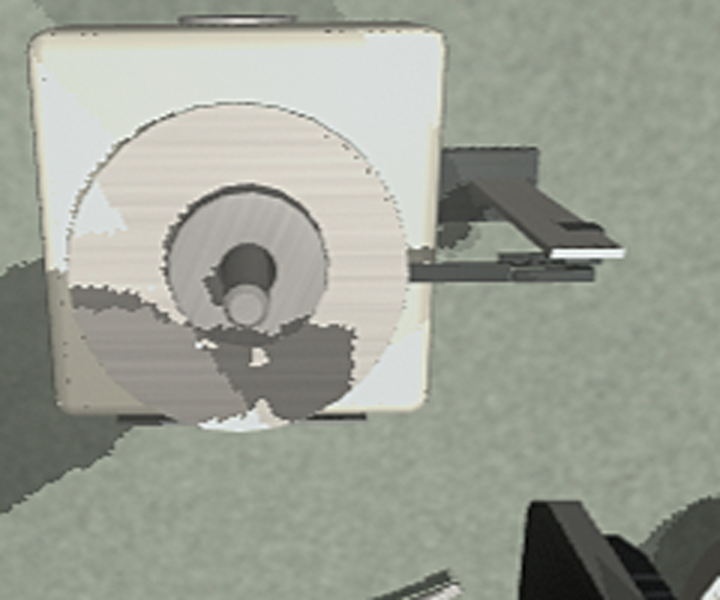

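The first ring lies flat on the pan (pan 0.1177, sunk 12.3 mm). The pointer and clip are at about (550,268). Next I'll estimate the clip heights while moving to ring D.

```bash
cat >> m.py <<'E'
def clip(P,cen):
    b=(P[:,2]>.03)&(P[:,2]<.2)&(np.hypot(P[:,0]-cen[0],P[:,1]-cen[1])>.06)&(np.hypot(P[:,0]-cen[0],P[:,1]-cen[1])<.12)&(P[:,1]>cen[1])
    q=P[b]
    t=q[q[:,2]>.075];a=np.arctan2(*(t[:,:2]-cen).T[::-1]);print('dir',np.degrees(np.median(a)),len(t))
    th=np.median(a);e=np.array([np.cos(th),np.sin(th)]);n=np.array([-e[1],e[0]])
    l=(t[:,:2]-cen)@e;w=(t[:,:2]-cen)@n
    for lo in np.arange(.06,.12,.004):
        k=(l>=lo)&(l<lo+.004)
        if k.any(): 
            h,ed=np.histogram(t[k][:,2],bins=np.arange(.074,.14,.003));print(lo.round(3),[(round(ed[i],3),int(h[i])) for i in range(len(h)) if h[i]>1], 'w',np.percentile(w[k],[5,95]).round(3))
E
python3 - <<'E'
from m import *
P=np.load('s1.npz')['P'];r=np.hypot(P[:,0]-.5475,P[:,1]-.2055)
m=(abs(P[:,2]-.1177)<.002)&(r<.058);cen,rr=cv2.minEnclosingCircle(P[m][:,:2].astype(np.float32));print(cen,rr)
clip(P,np.array(cen))
E
```

```text
(0.5496670007705688, 0.20497454702854156) 0.057516418397426605
dir 72.622712103892 869
0.06 [(np.float64(0.113), 11), (np.float64(0.116), 13)] w [-0.007 -0.002]
0.064 [(np.float64(0.113), 15), (np.float64(0.116), 9)] w [-0.008 -0.002]
0.068 [(np.float64(0.113), 16), (np.float64(0.116), 11)] w [-0.008 -0.003]
0.072 [(np.float64(0.113), 19), (np.float64(0.116), 7)] w [-0.008 -0.003]
0.076 [(np.float64(0.113), 20), (np.float64(0.116), 10)] w [-0.009 -0.003]
0.08 [(np.float64(0.113), 18), (np.float64(0.116), 10)] w [-0.009 -0.003]
0.084 [(np.float64(0.092), 3), (np.float64(0.11), 6), (np.float64(0.113), 13)] w [-0.01  -0.004]
0.088 [(np.float64(0.089), 3), (np.float64(0.092), 8), (np.float64(0.095), 3), (np.float64(0.11), 9), (np.float64(0.113), 12)] w [-0.011 -0.007]
0.092 [(np.float64(0.074), 4), (np.float64(0.077), 2), (np.float64(0.08), 4), (np.float64(0.083), 4), (np.float64(0.086), 4), (np.float64(0.089), 5), (np.float64(0.092), 19), (np.float64(0.095), 7), (np.float64(0.098), 4), (np.float64(0.101), 4), (np.float64(0.104), 3), (np.float64(0.107), 5), (np.float64(0.11), 14), (np.fl
[... 1723 characters left out ...]
), 9), (np.float64(0.113), 17), (np.float64(0.116), 4), (np.float64(0.119), 4), (np.float64(0.122), 2), (np.float64(0.125), 2), (np.float64(0.128), 17)] w [-0.012  0.003]
0.112 [(np.float64(0.074), 2), (np.float64(0.08), 2), (np.float64(0.086), 3), (np.float64(0.089), 3), (np.float64(0.092), 2), (np.float64(0.098), 3), (np.float64(0.101), 4), (np.float64(0.104), 5), (np.float64(0.107), 13), (np.float64(0.11), 8), (np.float64(0.113), 7), (np.float64(0.116), 5), (np.float64(0.119), 3), (np.float64(0.122), 3), (np.float64(0.125), 4), (np.float64(0.128), 18)] w [-0.011  0.003]
0.116 [(np.float64(0.098), 2), (np.float64(0.101), 2), (np.float64(0.107), 5), (np.float64(0.128), 2)] w [-0.008  0.003]
```

Request:
carry_out(steps=[[[0,0,0],[-1.8,-2.7,0.5],0],[[0,0,0],[-5.3,-8.1,1.5],0],[[0,0,0],[-8.8,-13.5,3],0],[[0,0,0],[-12.3,-18.9,5],0],[[0,0,0],[-15.8,-24.3,7],0],[[0,0,0],[-19.3,-29.7,9],0],[[0,0,0],[-22.8,-35,11],0],[[0,0,0],[-24.9,-38.2,12.1],0]])

```text
clock: 11.85
tcp_pos: [0.6305, -0.2409, 0.1502]
orientation: [0.0, 0.195, 0.981, 0.0]
wrist_force: [1.3, -0.2, 0.8]
finger_gap: 0.0856
grip_force: 0.0
```

```bash
python3 - <<'E'
from m import *
look('wrist')
s,(x,y)=wring((.631,-.241))
print(s['orientation'],tgt(s['tcp_pos'],s['orientation'],[x,y,.006]))
E
```

```text
tcp 11.95 [ 0.62954608 -0.24488797  0.14721638] ring 0.6280855536460876 -0.23944219946861267 0.024985002353787422 2086 0.01673520325262006
[-1.37602524e-03  1.97922471e-01  9.80216644e-01 -3.64514313e-04] [ 0.31  0.46 14.12]
```

```bash
python3 - <<'E'
from m import *
s,(x,y)=wring((.629,-.240))
print(s['orientation'],tgt(s['tcp_pos'],s['orientation'],[x,y,.006]))
E
```

```text
tcp 12.05 [ 0.62963056 -0.24010028  0.14955858] ring 0.6280699968338013 -0.2393772304058075 0.02509388141334057 2038 0.01673420246933619
[-1.05396513e-03  1.95907313e-01  9.80621713e-01  5.19437175e-04] [ 0.14 -0.   14.36]
```

Request:
carry_out(steps=[[[0,0,0],[0.1,0,1],0],[[0,0,0],[0.1,0,4],0],[[0,0,0],[0.1,0,7],0],[[0,0,0],[0.1,0,10],0],[[0,0,0],[0.1,0,12.5],0],[[0,0,0],[0.1,0,13.8],0],[[0,0,0],[0.1,0,14.3],0],[[0,0,0],[0.1,0,14.3],0]])

```text
clock: 13.1
tcp_pos: [0.6298, -0.2383, 0.0085]
orientation: [0.0, 0.194, 0.981, -0.0]
wrist_force: [-0.1, -0.4, -0.1]
finger_gap: 0.0852
grip_force: 0.0
```

Request:
carry_out(steps=[[[0,0,0],[0,0,0],80],[[0,0,0],[0,0,0],140],[[0,0,0],[0,0,0],140],[[0,0,0],[0,0,0],140],[[0,0,0],[0,0,0],140],[[0,0,0],[0,0,0],140],[[0,0,0],[0,0,0],140],[[0,0,0],[0,0,0],140]], force=40)

```text
clock: 14.1
tcp_pos: [0.6301, -0.2391, 0.0092]
orientation: [0.001, 0.195, 0.981, -0.0]
wrist_force: [-1.2, 0.2, 6.3]
finger_gap: 0.0473
grip_force: 41.3
```

Request:
carry_out(steps=[[[0,0,0],[0,0,-0.5],140],[[0,0,0],[0,0,-2],140],[[0,0,0],[0,0,-5],140],[[0,0,0],[0,0,-9],140],[[0,0,0],[0,0,-14],140],[[0,0,0],[0,0,-19],140],[[0,0,0],[0,0,-22.5],140],[[0,0,0],[0,0,-23.5],140]])

```text
clock: 15.1
tcp_pos: [0.6305, -0.2391, 0.2466]
orientation: [0.003, 0.195, 0.981, -0.001]
wrist_force: [-0.4, 1.6, -2.5]
finger_gap: 0.0472
grip_force: 41.6
```

```bash
sed -i 's/^SP=.*/SP=np.array([.5437,.2074])/' m.py; python3 - <<'E'
from m import *
held();goto_sp(.235)
E
```

```text
held tcp 15.15 [ 0.63022628 -0.23896073  0.24594442] [ 1.5982338   0.07305567 -1.33454487] 9193 z pct [-0.0291 -0.0197 -0.0081 -0.0077 -0.0046]
x range [-0.022   0.0259] y [-0.0324  0.0324] px 202 363 218 325
z0 -0.007971946751871729 outer mm 1.3332182168960571 0.4296933114528656 24.96185302734375 bore mm 1.4067410230636597 -0.34557807445526123 (17.61376953125, 17.835142135620117)
tcp target [0.54513211 0.20718228 0.235     ] shift [24.85 37.98  0.84]
```

Request:
carry_out(steps=[[[0,0,0],[1.8,2.7,0],140],[[0,0,0],[5.3,8.1,0],140],[[0,0,0],[8.8,13.5,0],140],[[0,0,0],[12.3,18.9,0],140],[[0,0,0],[15.8,24.3,0.2],140],[[0,0,0],[19.3,29.6,0.4],140],[[0,0,0],[22.8,34.8,0.6],140],[[0,0,0],[24.9,38,0.8],140]])

```text
clock: 16.2
tcp_pos: [0.5422, 0.2099, 0.2324]
orientation: [-0.002, 0.194, 0.981, -0.001]
wrist_force: [1.0, -0.5, -1.6]
finger_gap: 0.0472
grip_force: 41.7
```

```bash
python3 - <<'E'
from m import *
look('wrist');held();goto_sp(.166)
E
```

```text
held tcp 16.3 [0.54146412 0.21183337 0.23209955] [-1.07584869  0.76050362 -2.03818754] 9187 z pct [-0.0291 -0.0197 -0.0082 -0.0077 -0.0046]
x range [-0.0219  0.0258] y [-0.0325  0.0325] px 201 363 218 328
z0 -0.008000972348636646 outer mm 1.3047919273376465 0.7561464309692383 25.22821807861328 bore mm 1.3704322576522827 -0.32574382424354553 (17.54697036743164, 17.777172088623047)
tcp target [0.54509194 0.20718399 0.166     ] shift [-0.38 -0.11  6.63]
```

Request:
carry_out(steps=[[[0,0,0],[0,0,1],140],[[0,0,0],[0,0,2],140],[[0,0,0],[0,0,3],140],[[0,0,0],[0,0,4],140],[[0,0,0],[0,0,4.5],140],[[0,0,0],[0,0,4.5],140],[[0,0,0],[0,0,4.5],140],[[0,0,0],[0,0,4.5],140]])

```text
clock: 17.35
tcp_pos: [0.5447, 0.2078, 0.1904]
orientation: [0.0, 0.195, 0.981, 0.0]
wrist_force: [-0.7, -0.8, -2.3]
finger_gap: 0.0469
grip_force: 41.8
```

```bash
python3 - <<'E'
from m import *
held();goto_sp(.166)
E
```

```text
held tcp 17.4 [0.54463858 0.2078347  0.19041602] [-0.26055109 -0.28222331 -2.15319759] 9205 z pct [-0.0291 -0.0196 -0.0082 -0.0077 -0.0045]
x range [-0.0219  0.0259] y [-0.0325  0.0324] px 202 363 218 328
z0 -0.007991328064460405 outer mm 1.4444928169250488 0.7454233169555664 25.356361389160156 bore mm 1.4161770343780518 -0.2941586971282959 (17.713245391845703, 17.888498306274414)
tcp target [0.5451212  0.20713117 0.166     ] shift [-0.07 -0.04  2.43]
```

Request:
carry_out(steps=[[[0,0,0],[-0.1,0,0.4],140],[[0,0,0],[-0.1,0,0.8],140],[[0,0,0],[-0.1,0,1.2],140],[[0,0,0],[-0.1,0,1.6],140],[[0,0,0],[-0.1,0,2],140],[[0,0,0],[-0.1,0,2.4],140],[[0,0,0],[-0.1,0,2.7],140],[[0,0,0],[-0.1,0,2.7],140]])

```text
clock: 18.45
tcp_pos: [0.5451, 0.2073, 0.1627]
orientation: [-0.0, 0.195, 0.981, -0.0]
wrist_force: [-0.4, -0.2, -2.8]
finger_gap: 0.0469
grip_force: 41.8
```

```bash
python3 - <<'E'
from m import *
pan()
E
```

```text
held tcp 18.5 [0.54526677 0.20730938 0.16287876] [-0.4563554  -0.35895601 -1.82392313] 9595 z pct [-0.0291 -0.0192 -0.0081 -0.0076 -0.0051]
x range [-0.0219  0.0258] y [-0.0324  0.0325] px 202 363 218 325
pan z 6988 0.1178
z0 -0.008006188356374538 outer mm 1.2814290523529053 0.46626830101013184 25.158674240112305 bore mm -14.011260032653809 -2.832308292388916 (10.077129364013672, 36.0287971496582)
ring at [0.55713453 0.19934219 0.15688349]
```

Request:
carry_out(steps=[[[0,0,0],[0,0,0.4],140],[[0,0,0],[0,0,0.9],140],[[0,0,0],[0,0,1.4],140],[[0,0,0],[0,0,1.9],140],[[0,0,0],[0,0,2.3],140],[[0,0,0],[0,0,2.7],140],[[0,0,0],[0,0,3],140],[[0,0,0],[0,0,3],140]])

```text
clock: 19.55
tcp_pos: [0.5452, 0.2073, 0.1328]
orientation: [-0.0, 0.195, 0.981, 0.0]
wrist_force: [-0.4, -0.5, -0.4]
finger_gap: 0.047
grip_force: 41.9
```

```bash
python3 - <<'E'
from m import *
pan()
E
```

```text
held tcp 19.6 [0.54522377 0.20731786 0.13294818] [-1.03052459 -0.65195781 -0.1484336 ] 9252 z pct [-0.0296 -0.0232 -0.0086 -0.0078 -0.0044]
x range [-0.0216  0.0258] y [-0.0325  0.0325] px 201 363 215 324
pan z 9501 0.1127
z0 -0.00806515949147443 outer mm 0.9452354311943054 0.5111877918243408 25.35863494873047 bore mm -7.39498233795166 -0.36075669527053833 (17.802162170410156, 29.66510009765625)
ring at [0.55191974 0.20416116 0.12701207]
tip 1177 [0.54146907 0.20848399 0.15990296] 0.166278045340254 ((0.5440845489501953, 0.2070348560810089), 0.007061917334794998)
```

Contact is flat, with the pan at 0.1127. Release and lift.

Request:
carry_out(steps=[[[0,0,0],[0,0,0],120],[[0,0,0],[0,0,0],90],[[0,0,0],[0,0,0],50],[[0,0,0],[0,0,0],0],[[0,0,0],[0,0,0],0],[[0,0,0],[0,0,-0.5],0],[[0,0,0],[0,0,-2],0],[[0,0,0],[0,0,-5],0]])

```text
clock: 20.65
tcp_pos: [0.5447, 0.2071, 0.1833]
orientation: [-0.001, 0.195, 0.981, -0.0]
wrist_force: [0.4, -0.3, 0.5]
finger_gap: 0.0851
grip_force: 0.0
```

Request:
carry_out(steps=[[[0,0,0],[0,0,-3],0],[[0,0,0],[0,0,-6],0],[[0,0,0],[0,0,-8.5],0],[[0,0,0],[0,0,-9.5],0],[[0,0,0],[0,0,-9.5],0],[[0,0,0],[0,0,-9.5],0],[[0,0,0],[0,0,-9.5],0],[[0,0,0],[0,0,-9.5],0]])

```text
clock: 21.65
tcp_pos: [0.545, 0.2072, 0.2772]
orientation: [-0.001, 0.195, 0.981, -0.0]
wrist_force: [0.7, 1.0, -1.1]
finger_gap: 0.0851
grip_force: 0.0
```

```bash
python3 - <<'E'
from m import *
s,c,im,d,P=scale()
r=np.hypot(P[:,0]-.5475,P[:,1]-.2055)
e=np.array([np.cos(1.2675),np.sin(1.2675)]);n=np.array([-e[1],e[0]])
l=(P[:,:2]-[.5475,.2055])@e;w=(P[:,:2]-[.5475,.2055])@n
for lo in np.arange(.06,.124,.004):
    k=(l>=lo)&(l<lo+.004)&(P[:,2]>.07)&(P[:,2]<.14)&(abs(w)<.02)
    h,ed=np.histogram(P[k][:,2],bins=np.arange(.07,.14,.002))
    print(lo.round(3),[(round(float(ed[i])*1e3),int(h[i])) for i in range(len(h)) if h[i]>5])
cs,ims,ds=look('scene')
a=cv2.resize(ims[110:215,290:380],None,fx=5,fy=5,interpolation=2)[:525]
b=cv2.resize(im[120:245,300:370],None,fx=4.2,fy=4.2,interpolation=2)[:525]
cv2.imwrite('pics/s2.png',np.hstack([a,b])[:,:,::-1])
E
```

```text
21.7 [0.54508959 0.20726294 0.27735872] pan z 0.1068 stack z 0.1348
ring c ((0.5439046025276184, 0.20759853720664978), 0.025014173239469528) z spread [0.13300237 0.13615692]
tip 3039 0.3659345999782066
0.06 [(102, 8), (104, 12)]
0.064 [(102, 6), (104, 18)]
0.068 [(104, 18)]
0.072 [(104, 19)]
0.076 [(104, 18)]
0.08 [(104, 20)]
0.084 []
0.088 [(94, 15), (112, 12)]
0.092 [(94, 13), (112, 19), (130, 9)]
0.096 [(92, 8), (94, 11), (112, 8), (114, 11), (128, 9), (130, 7)]
0.1 [(92, 8), (94, 9), (112, 12), (114, 9), (128, 10), (130, 6)]
0.104 [(92, 6), (106, 8), (112, 11), (114, 10), (128, 9)]
0.108 [(104, 6), (106, 10), (108, 6), (112, 12), (114, 7), (130, 9)]
0.112 [(106, 11), (110, 6), (130, 6)]
0.116 [(106, 8)]
0.12 []
```

View pics/s2.png

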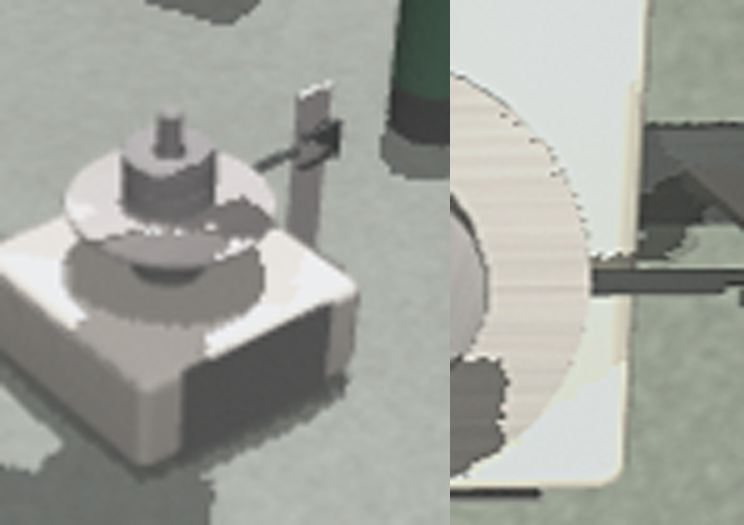

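The scene crop shows both rings flat on the spindle, with the pointer meeting the clip at about (310,150). By depth the pointer is at about 0.104 m and the bars bound a gap from about 0.095 to 0.111 m, so it rests between them. Two rings are enough.

```bash
python3 -c "
from workcell import env
print(env.hand_in())"
```

```text
the job is handed in; nothing more can be done
None
```

I threaded two rings over the spindle and they lie flat. By the wrist camera's depth the pointer rests between the clip's bars, about 1 mm above the middle of the gap, and I handed the job in about 22 s into the run; the other two rings stay on the mat.

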